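# Run the die ring nut onto a clay extruder

### The arm

A 6-joint arm with a two-finger parallel gripper is mounted at the origin on the work surface. World frame = base frame: x ahead of the robot, y to its left, z up, the work surface at z = 0. Lengths are in m, angles in rad, forces in N, time in s.
With the tool pointing down it reaches from about 0.3 to 0.875 m from the base axis. Payload 6.4 kg.
Tool frame: the origin (TCP) lies at the very end of the fingers, on their centre line; the grasp point (between the pads) lies 19 mm behind it; z points along the fingers, y is the line along which they close (so a half turn about z gives the same grasp; the last joint's range is limited). The gripper opens to 85 mm and grips with 20 to 120 N. Pads are 22 mm wide; open, the fingers measure 114 mm over their backs; the gripper's body (76 mm by 85 mm) begins 54 mm behind the grasp point. The pads swing forward as they close: fully open they stand 13 mm farther back than shut.
Start: joints at [0.934, 0.181, 1.607, -0, 1.354, -0.206], TCP at [0.24, 0.522, 0.231] pointing down, gripper open.
Joint ranges: [-2.99, 2.99], [-0.89, 2.07], [0.3, 2.58], [-1.14, 4.28], [0, 2.63], [-3.12, 3.12]. Speed limits (rad/s): [2.57, 2.57, 3.01, 3.14, 3.14, 3.14].

### API

Orientations are given as a unit quaternion [w, x, y, z].
In Python, from bench import ctrl gives the robot as it stands.
- The arm moves only by the tool jog_arm, never from a script. Its argument "series" is a list that holds one entry, the list of rows, each a list of 7 numbers: the shift along the tool's x, y, z in mm, then the turn, a rotation vector about the tool's x, y, z in rad, then the finger opening in mm, from 0 to 85.4. In form: [[[tx, ty, tz, rx, ry, rz, gripper], ...]]. A call has exactly 10 rows; each row shifts and turns the commanded pose from where the row before left it, along the tool's axes as they then stand; what a row does not reach is not made up. A row lasts 1/10 s, in which the tool goes at most 50 mm and 8.59 degrees, less where a joint would pass 70% of its speed; a pose out of reach is approached as far as the arm can. A call with a gripper value outside its range is refused whole. The fingers move at their own pace and stop on an object; the grip force is fixed at half the most. Time passes only in rows, so rows that do not move let the fingers close, or fill a call up. It gives the time, the measured TCP pose, the force, the opening and the grip force at its end, in the units of the state.
- ctrl.get_obs(): the state, without advancing time (a new reading comes with each control period).
- ctrl.camera(name): name is "scene" or "top" or "wrist"; returns a dict with "frame" (480x640x3 uint8, blue, green, red), "z_map" (480x640 float32, m along the optical axis (not along the pixel's ray), 0 where there is no reading), "fx", "fy", "cx", "cy" (pixels), "xyz" and "rotation" of the camera in the world. Camera axes: x right, y down, z forward; pixel columns grow to the right and rows downward; lengths in m; the calibration is good to about 2 mm. A picture is of the moment at which its call begins.
- ctrl.hand_in(): hands the job in; it is judged then, once.
The state is a dict: "time_s": time; "q": joint angles; "dq": joint speeds; "joint_efforts": joint torques, N m; "eef_pos": TCP position; "eef_rot": TCP orientation; "wrist_force": force on the tool from outside, world axes, zero at the start; "torque": the same for the moment, N m; "opening": opening from 0.0 (shut) to 1.0 (fully open); "grasp_force": force on a finger pad.
Only numpy, scipy, OpenCV 4.12 (cv2) and the standard library are available. Lean on these libraries where they do the work, as an engineer would, in place of code of your own. Each camera call takes 0.05 s, during which the arm holds its last target. There are 200 camera calls.

### The job

Fit the brass ring nut to the clay extruder that stands mouth up in its wooden stand. Set the nut level on the barrel's mouth and turn it backward (anticlockwise from above) until you feel the thread starts drop, then turn it forward to run it right down onto the die and snug it until the rubber washer under the die is squeezed by about 2 mm, not flat. Work with a light hand so the threads are not forced, let go of the nut, and leave the glaze tub and the freshly made clay cylinder where they stand.

Things in the scene. Friction and masses are not known exactly. Their poses are not given: they have to be found in the camera images.
- nut: Brass hexagon ring nut, loose, about 0.2 kg, lying on the bench, flange up. 54 mm across flats, 62 mm over corners, 33 mm high, 4 mm flange with a 22 mm hole at the top, below it a plain bore 46.4 mm across, open underneath. Origin: on its axis at the underside, z up. Flats face along its x axis and every 60 degrees from it.
- nut_top (a point): Centre of the nut's top, 33 mm above its origin. Inside the bore the nut has three right-hand thread ridges (three-start thread, lead 24 mm a turn), standing in to 20 mm radius, starts 120 degrees apart, their lowest points 6.5 mm above the underside (below them the plain bore guides the nut). Where around the nut they begin is not told: find it by feel.
- mouth (a point): On the axis of the fixed upright aluminium barrel, 140 mm above the bench, level with the mid-height of the upper ends of its three thread ridges (22 mm outer, 18 mm core radius, 3 mm thick, 120 degrees apart, each 240 degrees long; where they begin is not told). A nut set on sits with its underside 13 to 5 mm below here, 1.2 mm of play all round.
- extruder: Extruder barrel in its wooden stand (110 x 110 x 30 mm block), fixed; yaw varies. Origin: under the block, on the barrel axis. Nut set on: each degree backward lifts it 0.067 mm; within 120 degrees its underside is 5 mm below point mouth, the starts pass and it drops 8 mm. Then forward it sinks by its weight. More than 40 N between nut and extruder damages the thread.
- die_top (a point): Centre of the top of the steel die plate (33 mm disc) in the mouth, 10.5 mm above point mouth. Some 80 degrees forward from the drop the nut's flange meets it (nut underside 18.5 mm below point mouth); then about 30 degrees of thread play; then each 15 degrees squeezes the washer 1 mm.
- die (a joint): How far the die is pressed into its rubber washer, m: 0 free, 0.005 flat. It gives from 2 N on, then 1.6 N per mm, so turning the nut stays light (below 0.3 N m) all the way; thread friction holds the nut where it is left.
- tub: Bystander: white glaze tub with blue lid, loose, 82 mm across, 82 mm high. Origin: centre of its underside. It stands on one side of the extruder, the nut lies on the other.
- clay: Bystander: freshly made clay cylinder 90 mm across, 150 mm high, standing on a 12 mm ware board. Origin: centre of its underside.
There are look-alikes about, which are no part of the job. Of the things like the nut, leave any that is blue; of the rest the smaller one is meant.

How it is judged:
By the outcome, as a careful person would: the job done as asked, in the order asked, and still so for the second after the job is handed in, with the robot touching nothing.
It also fails if it takes over 70 s, if anything falls off the work surface, if the arm or the gripper's body presses on something with over 40 N, if the wrist force passes 120 N, or if a joint passes its speed limit or range.

## Working session

There is one attempt and no reset: what is moved stays moved. The work goes in short steps, Python scripts to look and compute and a tool call to move; the robot and the scene stay as the last step left them, time stands still between calls to the robot, and variables do not carry over. Pictures are saved under pics/ and viewed, at most 10 in all, crops included, and the job is handed in when it is done.

Besides the shell and the picture viewer there is one more tool, called after "Request:" as name(argument=value, ...) on one line, values as JSON. jog_arm: Moves the arm, as the interface text tells. Its arguments: {"type":"object","properties":{"series":{"type":"array"}},"required":["series"]}

```bash
mkdir -p pics; ls; python3 - <<'E'
from bench import ctrl
import cv2,numpy as np
o=ctrl.get_obs();print(o)
for n in("scene","top"):
    c=ctrl.camera(n);cv2.imwrite(f"pics/{n}0.png",c["frame"]);print(n,c["fx"],c["fy"],c["cx"],c["cy"],c["xyz"],c["rotation"])
    np.savez(f"{n}0.npz",**c)
E
```

```text
pics
{'time_s': 0.0, 'q': array([ 9.33708212e-01,  1.81548925e-01,  1.60802662e+00,  5.18152759e-06,
        1.35380116e+00, -2.06300026e-01]), 'dq': array([ 0.00155546, -0.00098155,  0.00066322,  0.00067791, -0.00072794,
        0.0005436 ]), 'joint_efforts': array([ 7.71559698e-04, -4.44857848e+01, -3.51349890e+01, -3.56802946e-05,
        8.66296585e-03, -5.75206997e-06]), 'eef_pos': array([0.23975321, 0.52201217, 0.23037073]), 'eef_rot': array([-3.67419097e-04,  2.13732846e-01,  9.76891742e-01, -8.12844052e-04]), 'wrist_force': array([-0.64974915, -0.21144951,  0.41024431]), 'torque': array([ 0.04305796,  0.0146187 , -0.00717666]), 'grasp_force': 0.0, 'opening': 0.9955691201778611}
scene 600.4653783566291 600.4653783566291 323.8793590469028 232.3348877969473 [1.44531459 0.01275835 1.15630133] [-0.24117455  0.62026606  0.6973193  -0.26617784]
top 450.5853623443504 450.5853623443504 318.7216861580163 235.9535259662016 [ 0.38618853 -0.10129851  0.98111242] [-0.0616703   0.70801742 -0.70095216  0.05978443]
```

View pics/scene0.png

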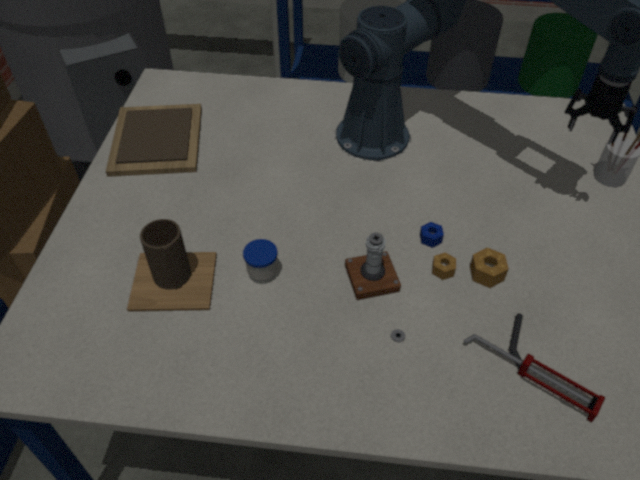

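View pics/top0.png

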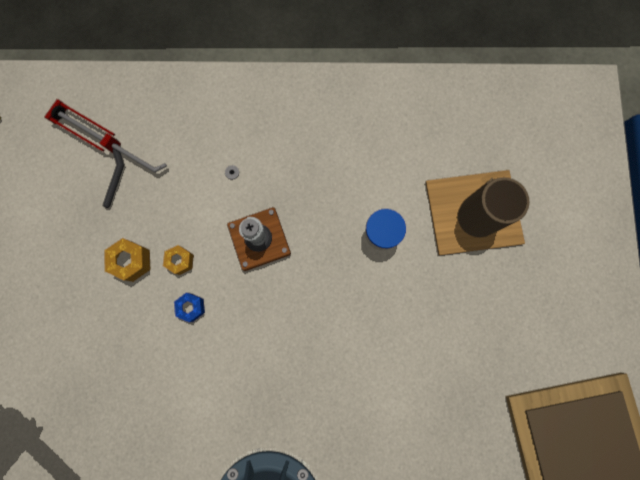

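The nut is the small brass hexagon (top view 178,260; scene 444,265). The extruder mouth is at top view (252,229), the tub at (386,229) and the clay at (500,200).

```bash
cat > h.py <<'E'
import numpy as np,cv2
from scipy.spatial.transform import Rotation as R
def rot(q): return R.from_quat(np.r_[q[1:],q[0]]).as_matrix()
def world(c):
    v,u=np.mgrid[:480,:640]; z=c["z_map"]
    p=np.stack([(u-c["cx"])/c["fx"]*z,(v-c["cy"])/c["fy"]*z,z],-1)
    return p@rot(c["rotation"]).T+c["xyz"]
def ray(c,u,v,h):
    d=rot(c["rotation"])@[(u-c["cx"])/c["fx"],(v-c["cy"])/c["fy"],1]
    return c["xyz"]+d*(h-c["xyz"][2])/d[2]
def hexfit(c,mask,h):
    "centre, yaw of flats (deg mod 60) and size of mask's hull cast on plane z=h"
    k=max(cv2.findContours(mask.astype(np.uint8),cv2.RETR_EXTERNAL,cv2.CHAIN_APPROX_NONE)[0],key=cv2.contourArea)
    P=np.array([ray(c,u,v,h)[:2] for u,v in cv2.convexHull(k)[:,0].astype(float)])
    a=np.radians(np.arange(0,180,1)); n=np.c_[np.cos(a),np.sin(a)]@P.T
    w=n.max(1)-n.min(1); s=w[:60]+w[60:120]+w[120:]
    (x,y),r=cv2.minEnclosingCircle(P.astype(np.float32))
    return np.round([x,y,r,s.argmin(),s.min()/3,s.max()/3],4)
E
python3 - <<'E'
from h import *
for n,uv,dv in(("top",(178,260),(252,229)),("scene",(444,265),(376,240))):
    c=dict(np.load(n+"0.npz")); W=world(c); H=cv2.cvtColor(c["frame"],cv2.COLOR_BGR2HSV)
    v,u=np.mgrid[:480,:640]
    near=np.hypot(u-uv[0],v-uv[1])<20
    br=near&(H[...,0]>12)&(H[...,0]<30)&(H[...,1]>110)
    t=br&(abs(W[...,2]-.033)<.008)
    print(n,br.sum(),t.sum(),W[t].mean(0),np.percentile(W[br][:,2],[5,50,95]),hexfit(c,t,.033),hexfit(c,br,.033))
    near=np.hypot(u-dv[0],v-dv[1])<25
    for lo,hi in((.143,.158),(.025,.036)):
        m=(W[...,2]>lo)&(W[...,2]<hi)&(near if lo>.1 else np.hypot(u-dv[0],v-dv[1])<60)&~br
        print(m.sum(),np.round(W[m].mean(0),4),(W[m].min(0)+W[m].max(0))/2,np.ptp(W[m],axis=0))
        if lo>.1: print(hexfit(c,m,.1505))
    print("tablez",np.median(W[330:350,300:330,2]))
E
```

```text
top 580 493 [0.49822966 0.20258808 0.03374691] [0.00655177 0.03349388 0.03682159] [ 0.4984  0.2029  0.0312 28.      0.0548  0.0611] [ 0.4963  0.2006  0.0342 28.      0.059   0.0643]
267 [0.5463 0.032  0.1511] [0.54943533 0.03158141 0.14945547] [0.03903905 0.03435468 0.01286333]
[5.48e-01 3.01e-02 1.97e-02 2.70e+01 3.54e-02 3.60e-02]
1782 [0.5419 0.0288 0.031 ] [0.54687323 0.03249207 0.03041042] [0.13589775 0.13501464 0.01074606]
tablez 0.0009706560869160996
scene 441 313 [0.50192938 0.20306403 0.03311205] [0.00905897 0.03195271 0.03728418] [ 0.5004  0.2009  0.0325 26.      0.0578  0.061 ] [ 0.5078  0.2017  0.0397 26.      0.0648  0.0701]
167 [0.5476 0.0314 0.1501] [0.54671161 0.03108911 0.14946012] [0.03727679 0.03627766 0.01280276]
[5.496e-01 3.170e-02 2.210e-02 4.600e+01 3.900e-02 4.030e-02]
1352 [0.5364 0.0488 0.0309] [0.49126844 0.07382141 0.03044328] [0.24887286 0.21872994 0.01084524]
tablez 0.0007007044737791235
```

Request:
jog_arm(series=[[[-37, -18, 3, 0, 0, 0, 85], [-37, -18, 3, 0, 0, 0, 85], [-37, -18, 3, 0, 0, 0, 85], [-37, -18, 3, 0, 0, 0, 85], [-37, -18, 3, 0, 0, 0, 85], [-37, -18, 3, 0, 0, 0, 85], [-37, -18, 3, 0, 0, 0, 85], [-37, -18, 3, 0, 0, 0, 85], [-37, -19, 3, 0, 0, 0, 85], [-36, -19, 3, 0, 0, 0, 85]]])

```text
time_s: 1.1
eef_pos: [0.5001, 0.2014, 0.2009]
eef_rot: [-0.0, 0.214, 0.977, -0.0]
wrist_force: [0.1, 0.6, 0.1]
opening: 0.993
grasp_force: 0.0
```

Request:
jog_arm(series=[[[0, 0, 0, 0, 0, 0.0835, 85], [0, 0, 0, 0, 0, 0.0835, 85], [0, 0, 0, 0, 0, 0.0835, 85], [0, 0, 0, 0, 0, 0.0835, 85], [0, 0, 0, 0, 0, 0.0835, 85], [0, 0, 0, 0, 0, 0.0835, 85], [0, 0, 0, 0, 0, 0.0835, 85], [0, 0, 0, 0, 0, 0.0835, 85], [0, 0, 0, 0, 0, 0, 85], [0, 0, 0, 0, 0, 0, 85]]])

```text
time_s: 2.1
eef_pos: [0.4992, 0.203, 0.201]
eef_rot: [-0.0, 0.521, 0.853, -0.0]
wrist_force: [-0.1, 0.3, 0.6]
opening: 0.994
grasp_force: 0.0
```

```bash
cat >> h.py <<'E'
def toolto(o,p,yaw=None):
    M=rot(o["eef_rot"]); y=np.degrees(np.arctan2(M[1,1],M[0,1]))
    print("t %.1f"%o["time_s"],"tcp",np.round(o["eef_pos"],4),"yaw_y %.1f"%y,"tilt",np.round(M[:2,2],4),"F",np.round(o["wrist_force"],1),"T",np.round(o["torque"],2),"grip",round(o["grasp_force"],1),"op %.1f"%(o["opening"]*85.4),"q6 %.2f"%o["q"][5])
    if p is not None: print("tool shift mm",np.round(1000*M.T@(np.array(p)-o["eef_pos"]),1))
E
python3 - <<'E'
from h import *
from bench import ctrl
o=ctrl.get_obs(); toolto(o,[.499,.2025,.15])
c=ctrl.camera("wrist");np.savez("w1.npz",**c);cv2.imwrite("pics/w1.png",c["frame"])
E
```

```text
t 2.1 tcp [0.4992 0.203  0.201 ] yaw_y 27.2 tilt [-0.0006 -0.0001] F [-0.1  0.3  0.6] T [ 0.04  0.01 -0.  ] grip 0.0 op 84.9 q6 -0.31
tool shift mm [-0.4 -0.4 51. ]
```

View pics/w1.png

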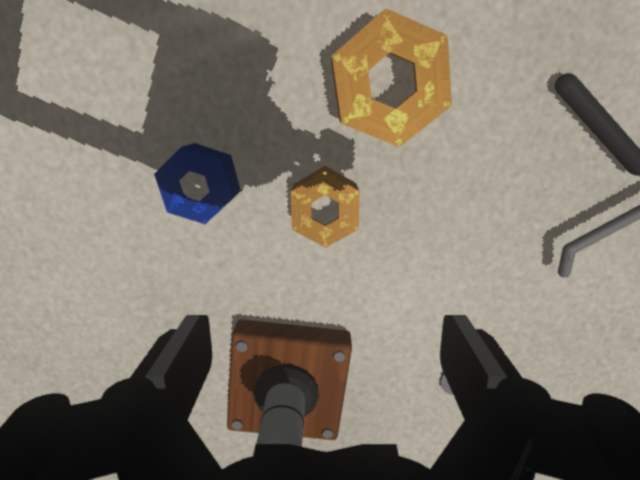

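The wrist view shows the nut at (325,212), its flats square to the fingers; the extruder stand is at (290,380), the blue nut at (197,183) and the big nut at (392,78).

```bash
cat >> h.py <<'E'
def nutw(c,uv,h=.033,r=55):
    W=world(c); H=cv2.cvtColor(c["frame"],cv2.COLOR_BGR2HSV); v,u=np.mgrid[:480,:640]
    br=(np.hypot(u-uv[0],v-uv[1])<r)&(H[...,0]>8)&(H[...,0]<32)&(H[...,1]>100)
    t=br&(abs(W[...,2]-h)<.006)
    return hexfit(c,t,h),np.median(W[t],0),t.sum()
E
python3 - <<'E'
from h import *
c=dict(np.load("w1.npz")); print(c["xyz"],nutw(c,(325,212)))
E
```

```text
[0.4621442  0.27478043 0.3439831 ] (array([ 0.4973,  0.2038,  0.0307, 28.    ,  0.0544,  0.0612]), array([0.49660538, 0.20483233, 0.03343698]), np.int64(3298))
```

Request:
jog_arm(series=[[[-20, -4, -13, 0, 0, 0, 85], [-20, -4, -13, 0, 0, 0, 85], [-20, -4, -13, 0, 0, 0, 85], [-20, -4, -13, 0, 0, 0, 85], [-20, -4, -13, 0, 0, 0, 85], [-20, -4, -13, 0, 0, 0, 85], [-20, -4, -13, 0, 0, 0, 85], [-20, -4, -13, 0, 0, 0, 85], [-14, -5, -13, 0, 0, 0, 85], [0, 0, 0, 0, 0, 0, 85]]])

```text
time_s: 3.15
eef_pos: [0.5466, 0.0296, 0.3203]
eef_rot: [0.002, 0.523, 0.852, 0.0]
wrist_force: [-0.3, 0.7, 0.1]
opening: 0.995
grasp_force: 0.0
```

```bash
python3 - <<'E'
from h import *
from bench import ctrl
o=ctrl.get_obs(); toolto(o,[.498,.2033,.1])
c=ctrl.camera("wrist");np.savez("w2.npz",**c);cv2.imwrite("pics/w2.png",c["frame"])
W=world(c); m=(abs(W[...,2]-.1505)<.003)
k=max(cv2.findContours(m.astype(np.uint8),0,1)[0],key=cv2.contourArea); print(cv2.boundingRect(k),hexfit(c,m,.1505),np.median(W[m],0))
E
```

```text
t 3.1 tcp [0.5466 0.0296 0.3203] yaw_y 27.0 tilt [ 0.0032 -0.0009] F [-0.3  0.7  0.1] T [-0.    0.01 -0.09] grip 0.0 op 84.9 q6 -0.63
tool shift mm [177.4  34.9 220. ]
(305, 187, 41, 41) [ 0.5449  0.0314  0.0168 12.      0.0328  0.0331] [0.54481255 0.03181559 0.15104379]
```

View pics/w2.png

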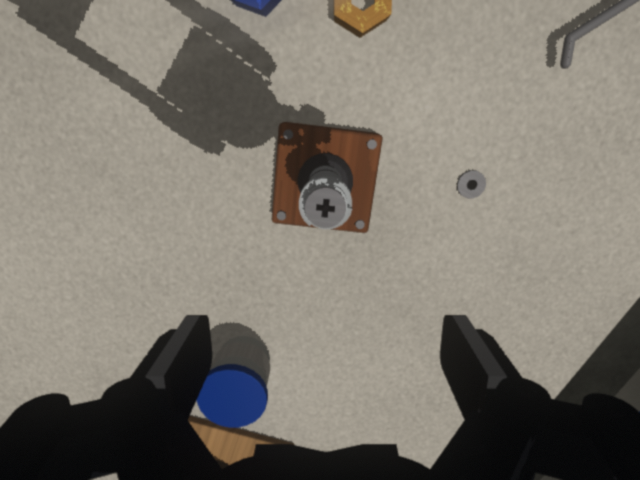

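The wrist view shows the die top (cross slots) at (325,208); the tub's lid is well clear at (232,397).

Request:
jog_arm(series=[[[20, 4, 10, 0, 0, 0, 85], [20, 4, 10, 0, 0, 0, 85], [20, 4, 14, 0, 0, 0, 85], [20, 4, 22, 0, 0, 0, 85], [20, 4, 22, 0, 0, 0, 85], [20, 4, 22, 0, 0, 0, 85], [20, 4, 25, 0, 0, 0, 85], [20, 4, 25, 0, 0, 0, 85], [17.4, 3, 25, 0, 0, 0, 85], [0, 0, 25, 0, 0, 0, 85]]])

```text
time_s: 4.2
eef_pos: [0.4937, 0.2079, 0.1164]
eef_rot: [-0.001, 0.521, 0.854, -0.0]
wrist_force: [0.5, -0.2, 0.7]
opening: 0.997
grasp_force: 0.0
```

```bash
python3 - <<'E'
from h import *
from bench import ctrl
o=ctrl.get_obs(); toolto(o,[.498,.2033,.004])
E
```

```text
t 4.2 tcp [0.4937 0.2079 0.1164] yaw_y 27.2 tilt [-0.0019  0.0007] F [ 0.5 -0.2  0.7] T [ 0.03 -0.03 -0.05] grip 0.0 op 85.1 q6 -0.30
tool shift mm [ -6.2   1.8 112.4]
```

Request:
jog_arm(series=[[[0, 0, 10, 0, 0, 0, 85], [0, 0, 10, 0, 0, 0, 85], [0, 0, 10, 0, 0, 0, 85], [0, 0, 10, 0, 0, 0, 85], [0, 0, 10, 0, 0, 0, 85], [0, 0, 10, 0, 0, 0, 85], [0, 0, 0, 0, 0, 0, 85], [0, 0, 0, 0, 0, 0, 85], [0, 0, 0, 0, 0, 0, 85], [0, 0, 0, 0, 0, 0, 85]]])

```text
time_s: 5.2
eef_pos: [0.4965, 0.2052, 0.0589]
eef_rot: [0.0, 0.522, 0.853, 0.0]
wrist_force: [0.6, 0.1, 0.4]
opening: 0.993
grasp_force: 0.0
```

```bash
python3 - <<'E'
from h import *
from bench import ctrl
o=ctrl.get_obs(); toolto(o,[.498,.2033,.004])
E
```

```text
t 5.2 tcp [0.4965 0.2052 0.0589] yaw_y 27.0 tilt [0.0011 0.0002] F [0.6 0.1 0.4] T [ 0.    0.04 -0.01] grip 0.0 op 84.8 q6 -0.30
tool shift mm [-2.3  0.4 54.9]
```

Request:
jog_arm(series=[[[-2.3, 0.4, 8, 0, 0, 0, 85], [0, 0, 8, 0, 0, 0, 85], [0, 0, 8, 0, 0, 0, 85], [0, 0, 8, 0, 0, 0, 85], [0, 0, 8, 0, 0, 0, 85], [0, 0, 8, 0, 0, 0, 85], [0, 0, 6, 0, 0, 0, 85], [0, 0, 0, 0, 0, 0, 85], [0, 0, 0, 0, 0, 0, 70], [0, 0, 0, 0, 0, 0, 60]]])

```text
time_s: 6.2
eef_pos: [0.4978, 0.2033, 0.0047]
eef_rot: [0.0, 0.522, 0.853, 0.0]
wrist_force: [0.2, -0.6, 0.5]
opening: 0.703
grasp_force: 0.0
```

Request:
jog_arm(series=[[[0, 0, 0, 0, 0, 0, 55], [0, 0, 0, 0, 0, 0, 53], [0, 0, 0, 0, 0, 0, 50], [0, 0, 0, 0, 0, 0, 45], [0, 0, 0, 0, 0, 0, 45], [0, 0, 0, 0, 0, 0, 45], [0, 0, 0, 0, 0, 0, 45], [0, 0, 0, 0, 0, 0, 45], [0, 0, 0, 0, 0, 0, 45], [0, 0, 0, 0, 0, 0, 45]]])

```text
time_s: 7.2
eef_pos: [0.498, 0.2034, 0.0051]
eef_rot: [0.0, 0.522, 0.853, 0.0]
wrist_force: [-1.5, 0.1, 5.5]
opening: 0.618
grasp_force: 62.8
```

```bash
python3 - <<'E'
from h import *
from bench import ctrl
o=ctrl.get_obs(); toolto(o,[.5455,.0316,.2])
c=ctrl.camera("wrist");cv2.imwrite("pics/w3.png",c["frame"]);print(nutw(c,(325,270),.033,150))
E
```

```text
t 7.2 tcp [0.498  0.2034 0.0051] yaw_y 27.0 tilt [0.0012 0.0002] F [-1.5  0.1  5.5] T [-0.07  0.19  0.06] grip 62.8 op 52.8 q6 -0.31
tool shift mm [-174.7  -35.6 -194.9]
(array([ 0.4971,  0.2051,  0.0318, 28.    ,  0.0559,  0.061 ]), array([0.49471915, 0.20812933, 0.03336349]), np.int64(17484))
```

View pics/w3.png

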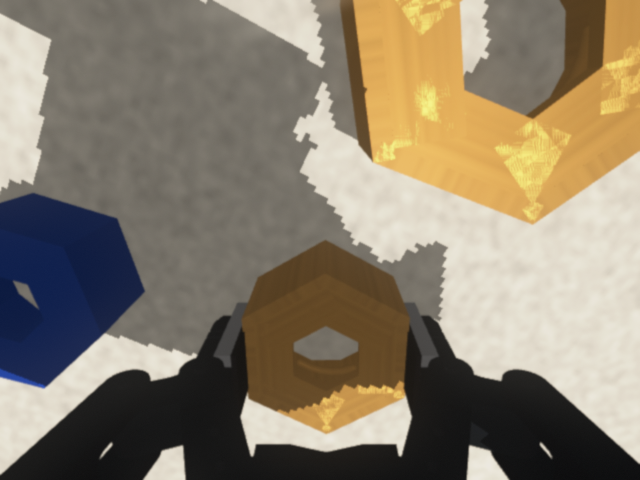

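The nut is held centrally between the pads (hex centre about 326,350).

Request:
jog_arm(series=[[[0, 0, -15, 0, 0, 0, 45], [0, 0, -25, 0, 0, 0, 45], [0, 0, -25, 0, 0, 0, 45], [0, 0, -25, 0, 0, 0, 45], [-10, -2, -25, 0, 0, 0, 45], [-20, -4, -25, 0, 0, 0, 45], [-25, -5, -20, 0, 0, 0, 45], [-25, -5, -15, 0, 0, 0, 45], [-25, -5, 0, 0, 0, 0, 45], [-25, -5, 0, 0, 0, 0, 45]]])

```text
time_s: 8.25
eef_pos: [0.5337, 0.0747, 0.1807]
eef_rot: [0.001, 0.522, 0.853, 0.0]
wrist_force: [0.6, -0.0, -1.5]
opening: 0.622
grasp_force: 64.1
```

Request:
jog_arm(series=[[[-20, -4, 0, 0, 0, 0, 45], [-15, -3, 0, 0, 0, 0, 45], [-8, -2, 0, 0, 0, 0, 45], [-2, -1, 0, 0, 0, 0, 45], [0, 0, 0, 0, 0, 0, 45], [0, 0, 0, 0, 0, 0, 45], [0, 0, 0, 0, 0, 0, 45], [0, 0, 0, 0, 0, 0, 45], [0, 0, 0, 0, 0, 0, 45], [0, 0, 0, 0, 0, 0, 45]]])

```text
time_s: 9.25
eef_pos: [0.545, 0.0312, 0.1793]
eef_rot: [-0.0, 0.522, 0.853, -0.0]
wrist_force: [-0.1, 0.1, -2.2]
opening: 0.618
grasp_force: 64.1
```

```bash
python3 - <<'E'
from h import *
from bench import ctrl
o=ctrl.get_obs(); toolto(o,[.5456,.0310,.1385])
c=ctrl.camera("wrist");print(nutw(c,(325,350),o["eef_pos"][2]+.028,110))
c=ctrl.camera("scene");cv2.imwrite("pics/s4.png",cv2.resize(c["frame"][180:300,300:460],None,fx=5,fy=5))
c=ctrl.camera("top");cv2.imwrite("pics/t4.png",cv2.resize(c["frame"][170:290,180:340],None,fx=5,fy=5))
E
```

```text
t 9.2 tcp [0.545  0.0312 0.1793] yaw_y 27.1 tilt [-0. -0.] F [-0.1  0.1 -2.2] T [-0.05  0.02  0.04] grip 64.1 op 52.8 q6 -0.63
tool shift mm [-0.5  0.5 40.8]
(array([ 0.5446,  0.0327,  0.032 , 28.    ,  0.0559,  0.0627]), array([0.54273302, 0.03487951, 0.2075388 ]), np.int64(17770))
```

View pics/s4.png

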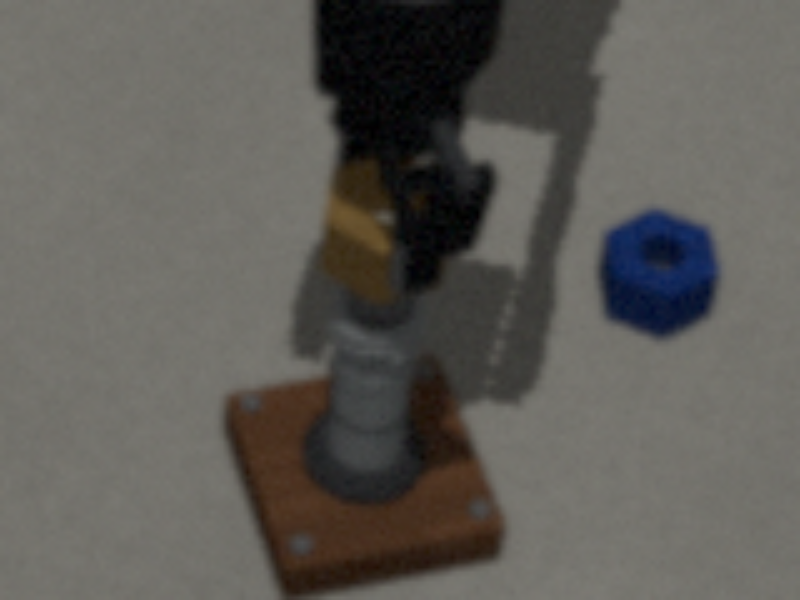

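The nut sits right over the barrel in the scene crop (nut 365,235, barrel mouth 370,340); nothing else is near.

Request:
jog_arm(series=[[[-0.5, 0.5, 5, 0, 0, 0, 45], [0, 0, 5, 0, 0, 0, 45], [0, 0, 5, 0, 0, 0, 45], [0, 0, 5, 0, 0, 0, 45], [0, 0, 5, 0, 0, 0, 45], [0, 0, 5, 0, 0, 0, 45], [0, 0, 2, 0, 0, 0, 45], [0, 0, 0, 0, 0, 0, 45], [0, 0, 0, 0, 0, 0, 45], [0, 0, 0, 0, 0, 0, 45]]])

```text
time_s: 10.4
eef_pos: [0.5459, 0.0308, 0.1476]
eef_rot: [0.0, 0.522, 0.853, 0.0]
wrist_force: [-0.7, 0.8, -2.5]
opening: 0.62
grasp_force: 64.1
```

Request:
jog_arm(series=[[[0, 0, 0.5, 0, 0, 0, 45], [0, 0, 0.5, 0, 0, 0, 45], [0, 0, 0.5, 0, 0, 0, 45], [0, 0, 0.5, 0, 0, 0, 45], [0, 0, 0, 0, 0, 0, 45], [0, 0, 0, 0, 0, 0, 45], [0, 0, 0, 0, 0, 0, 45], [0, 0, 0, 0, 0, 0, 45], [0, 0, 0, 0, 0, 0, 45], [0, 0, 0, 0, 0, 0, 45]]])

```text
time_s: 11.4
eef_pos: [0.5457, 0.0308, 0.1453]
eef_rot: [0.0, 0.522, 0.853, -0.0]
wrist_force: [-0.1, -0.0, -2.7]
opening: 0.618
grasp_force: 64.1
```

Request:
jog_arm(series=[[[0, 0, 0.5, 0, 0, 0, 45], [0, 0, 0.5, 0, 0, 0, 45], [0, 0, 0.5, 0, 0, 0, 45], [0, 0, 0.5, 0, 0, 0, 45], [0, 0, 0, 0, 0, 0, 45], [0, 0, 0, 0, 0, 0, 45], [0, 0, 0, 0, 0, 0, 45], [0, 0, 0, 0, 0, 0, 45], [0, 0, 0, 0, 0, 0, 45], [0, 0, 0, 0, 0, 0, 45]]])

```text
time_s: 12.4
eef_pos: [0.5457, 0.0308, 0.1433]
eef_rot: [0.0, 0.522, 0.853, -0.0]
wrist_force: [0.1, 0.5, -1.8]
opening: 0.621
grasp_force: 64.1
```

Request:
jog_arm(series=[[[0, 0, 0.5, 0, 0, 0, 45], [0, 0, 0.5, 0, 0, 0, 45], [0, 0, 0.5, 0, 0, 0, 45], [0, 0, 0.5, 0, 0, 0, 45], [0, 0, 0, 0, 0, 0, 45], [0, 0, 0, 0, 0, 0, 45], [0, 0, 0, 0, 0, 0, 45], [0, 0, 0, 0, 0, 0, 45], [0, 0, 0, 0, 0, 0, 45], [0, 0, 0, 0, 0, 0, 45]]])

```text
time_s: 13.4
eef_pos: [0.5457, 0.0308, 0.1413]
eef_rot: [0.0, 0.522, 0.853, 0.0]
wrist_force: [-1.2, -1.3, -2.7]
opening: 0.622
grasp_force: 64.1
```

Request:
jog_arm(series=[[[0, 0, 0, 0, 0, 0, 54.5], [0, 0, 0, 0, 0, 0, 54.5], [0, 0, 0, 0, 0, 0, 55], [0, 0, 0, 0, 0, 0, 55], [0, 0, 0, 0, 0, 0, 55], [0, 0, 0, 0, 0, 0, 55], [0, 0, 0, 0, 0, 0, 55], [0, 0, 0, 0, 0, 0, 55], [0, 0, 0, 0, 0, 0, 55], [0, 0, 0, 0, 0, 0, 55]]])

```text
time_s: 14.4
eef_pos: [0.5457, 0.0308, 0.1413]
eef_rot: [0.0, 0.522, 0.853, 0.0]
wrist_force: [-0.4, -0.3, -0.6]
opening: 0.644
grasp_force: 0.0
```

```bash
cat >> h.py <<'E'
def nutz(c):
    "height of the nut's flange top near its hole, and of its underside, by wrist depth"
    W=world(c); H=cv2.cvtColor(c["frame"],cv2.COLOR_BGR2HSV)
    m=(H[...,0]>8)&(H[...,0]<32)&(H[...,1]>100)&(np.hypot(W[...,0]-.5455,W[...,1]-.031)<.035)&(W[...,2]>.1)
    z=W[m][:,2]; h,e=np.histogram(z,np.arange(.12,.2,.0005)); i=h.argmax(); t=z[abs(z-e[i])<.0015].mean()
    k=m&(abs(W[...,2]-t)<.003)
    return "nut top z %.4f under %.4f n %d"%(t,t-.033,k.sum()),hexfit(c,k,t)
E
python3 - <<'E'
from h import *
from bench import ctrl
o=ctrl.get_obs(); toolto(o,None)
c=ctrl.camera("wrist");print(*nutz(c));cv2.imwrite("pics/w5.png",c["frame"])
E
```

```text
t 14.4 tcp [0.5457 0.0308 0.1413] yaw_y 27.0 tilt [ 0. -0.] F [-0.4 -0.3 -0.6] T [ 0.04 -0.01 -0.01] grip 0.0 op 55.0 q6 -0.63
nut top z 0.1609 under 0.1279 n 15442 [ 0.5453  0.0317  0.0315 28.      0.055   0.062 ]
```

View pics/w5.png

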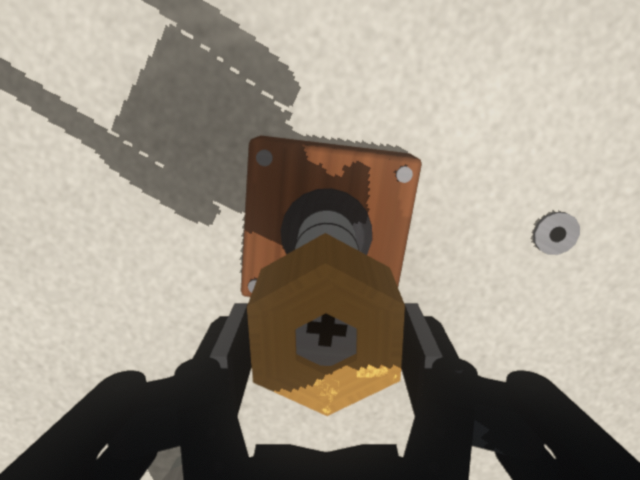

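The nut has dropped evenly round the die (hex centre 326,335), loosely caged by the pads, underside at about 0.128 m, so about 100° to go before the drop.

Request:
jog_arm(series=[[[0, 0, 2, 0, 0, 0, 55], [0, 0, 2, 0, 0, 0, 55], [0, 0, 2, 0, 0, 0, 55], [0, 0, 2, 0, 0, 0, 55], [0, 0, 2, 0, 0, -0.05, 55], [0, 0, 0, 0, 0, -0.1, 55], [0, 0, 0, 0, 0, -0.1, 55], [0, 0, 0, 0, 0, -0.1, 55], [0, 0, 0, 0, 0, -0.1, 55], [0, 0, 0, 0, 0, -0.1, 55]]])

```text
time_s: 15.45
eef_pos: [0.5466, 0.0309, 0.1324]
eef_rot: [0.001, 0.269, 0.963, 0.0]
wrist_force: [-0.9, 1.2, 7.2]
opening: 0.645
grasp_force: 4.8
```

```bash
python3 - <<'E'
from h import *
from bench import ctrl
o=ctrl.get_obs(); toolto(o,None)
c=ctrl.camera("wrist");print(*nutz(c))
E
```

```text
t 15.4 tcp [0.5466 0.0309 0.1324] yaw_y 58.8 tilt [0.0022 0.0002] F [-0.9  1.2  7.2] T [ 0.19  0.08 -0.27] grip 4.8 op 55.0 q6 -1.19
nut top z 0.1626 under 0.1296 n 17722 [5.452e-01 3.180e-02 3.160e-02 5.600e+01 5.510e-02 6.230e-02]
```

Request:
jog_arm(series=[[[0, 0, 0, 0, 0, -0.08, 55], [0, 0, 0, 0, 0, -0.08, 55], [0, 0, 0, 0, 0, -0.08, 55], [0, 0, 0, 0, 0, -0.08, 55], [0, 0, 0, 0, 0, -0.08, 55], [0, 0, 0, 0, 0, -0.08, 55], [0, 0, 0, 0, 0, -0.08, 55], [0, 0, 0, 0, 0, -0.08, 55], [0, 0, 0, 0, 0, 0, 55], [0, 0, 0, 0, 0, 0, 55]]])

```text
time_s: 16.5
eef_pos: [0.5474, 0.032, 0.1332]
eef_rot: [0.002, -0.046, 0.999, 0.001]
wrist_force: [1.9, 6.2, 6.8]
opening: 0.642
grasp_force: 4.4
```

```bash
python3 - <<'E'
from h import *
from bench import ctrl
o=ctrl.get_obs(); toolto(o,[.5455,.0313,.13])
c=ctrl.camera("wrist");print(*nutz(c))
E
```

```text
t 16.5 tcp [0.5474 0.032  0.1332] yaw_y 95.2 tilt [0.0044 0.0018] F [1.9 6.2 6.8] T [ 0.92 -0.22 -0.14] grip 4.4 op 54.9 q6 -1.82
tool shift mm [ 1.9 -0.5  3.2]
nut top z 0.1649 under 0.1319 n 18035 [5.457e-01 3.200e-02 3.160e-02 3.200e+01 5.520e-02 6.240e-02]
```

Request:
jog_arm(series=[[[1, 0, -1, 0, 0, -0.06, 55], [0.5, 0, -1, 0, 0, -0.06, 55], [0, 0, 0, 0, 0, -0.06, 55], [0, 0, 0, 0, 0, -0.06, 55], [0, 0, 0, 0, 0, -0.06, 55], [0, 0, 0, 0, 0, -0.06, 55], [0, 0, 0, 0, 0, -0.06, 55], [0, 0, 0, 0, 0, -0.06, 55], [0, 0, 0, 0, 0, 0, 55], [0, 0, 0, 0, 0, 0, 55]]])

```text
time_s: 17.55
eef_pos: [0.545, 0.0305, 0.1339]
eef_rot: [0.001, -0.282, 0.96, -0.001]
wrist_force: [2.0, -0.4, 1.2]
opening: 0.647
grasp_force: 1.4
```

```bash
python3 - <<'E'
from h import *
from bench import ctrl
o=ctrl.get_obs(); toolto(o,[.5455,.0313,.13])
c=ctrl.camera("wrist");print(*nutz(c))
E
```

```text
t 17.6 tcp [0.545  0.0305 0.1339] yaw_y 122.7 tilt [ 0.0021 -0.0005] F [ 2.  -0.4  1.2] T [-0.11 -0.36  0.01] grip 1.4 op 55.3 q6 -2.30
tool shift mm [-0.9  0.5  3.9]
nut top z 0.1668 under 0.1338 n 18251 [0.5444 0.0302 0.0315 0.     0.0551 0.0621]
```

Request:
jog_arm(series=[[[0, 0, 0, 0, 0, -0.04, 55], [0, 0, 0, 0, 0, -0.04, 55], [0, 0, 0, 0, 0, -0.04, 55], [0, 0, 0, 0, 0, -0.04, 55], [0, 0, 0, 0, 0, -0.04, 55], [0, 0, 0, 0, 0, -0.04, 55], [0, 0, 0, 0, 0, -0.04, 55], [0, 0, 0, 0, 0, -0.04, 55], [0, 0, 0, 0, 0, 0, 55], [0, 0, 0, 0, 0, 0, 55]]])

```text
time_s: 18.6
eef_pos: [0.5451, 0.0301, 0.1338]
eef_rot: [0.001, -0.43, 0.903, -0.001]
wrist_force: [3.2, -2.3, 3.5]
opening: 0.641
grasp_force: 2.3
```

```bash
python3 - <<'E'
from h import *
from bench import ctrl
o=ctrl.get_obs(); toolto(o,[.5455,.0313,.13])
c=ctrl.camera("wrist");print(*nutz(c))
E
```

```text
t 18.6 tcp [0.5451 0.0301 0.1338] yaw_y 141.0 tilt [ 0.0021 -0.0009] F [ 3.2 -2.3  3.5] T [-0.42 -0.64 -0.01] grip 2.3 op 54.7 q6 -2.62
tool shift mm [-1.2  0.4  3.8]
nut top z 0.1671 under 0.1341 n 18508 [ 0.5445  0.0299  0.0318 19.      0.0555  0.0626]
```

Request:
jog_arm(series=[[[-0.7, 0, 0, 0, 0, -0.04, 55], [0, 0, 0, 0, 0, -0.04, 55], [0, 0, 0, 0, 0, -0.04, 55], [0, 0, 0, 0, 0, -0.04, 55], [0, 0, 0, 0, 0, -0.04, 55], [0, 0, 0, 0, 0, 0, 55], [0, 0, 0, 0, 0, 0, 55], [0, 0, 0, 0, 0, 0, 55], [0, 0, 0, 0, 0, 0, 55], [0, 0, 0, 0, 0, 0, 55]]])

```text
time_s: 19.65
eef_pos: [0.5444, 0.0315, 0.1332]
eef_rot: [-0.0, -0.519, 0.855, 0.0]
wrist_force: [-0.5, -0.2, -0.1]
opening: 0.646
grasp_force: 0.4
```

```bash
python3 - <<'E'
from h import *
from bench import ctrl
o=ctrl.get_obs(); toolto(o,[.5455,.0313,.13])
c=ctrl.camera("wrist");print(*nutz(c));cv2.imwrite("pics/w6.png",c["frame"])
E
```

```text
t 19.6 tcp [0.5444 0.0315 0.1332] yaw_y 152.5 tilt [-0.0005  0.0005] F [-0.5 -0.2 -0.1] T [0.01 0.08 0.04] grip 0.4 op 55.2 q6 -2.82
tool shift mm [-0.3 -1.1  3.2]
nut top z 0.1609 under 0.1279 n 17143 [ 0.5433  0.0309  0.0317 30.      0.0552  0.0624]
```

Request:
jog_arm(series=[[[0, -0.4, 2, 0, 0, 0, 55], [0, -0.4, 2, 0, 0, 0, 55], [0, 0, 2, 0, 0, 0.04, 55], [0, 0, 2, 0, 0, 0.08, 55], [0, 0, 0, 0, 0, 0.08, 55], [0, 0, 0, 0, 0, 0.08, 55], [0, 0, 0, 0, 0, 0.08, 55], [0, 0, 0, 0, 0, 0.08, 55], [0, 0, 0, 0, 0, 0.08, 55], [0, 0, 0, 0, 0, 0, 55]]])

```text
time_s: 20.7
eef_pos: [0.5455, 0.0308, 0.1251]
eef_rot: [0.0, -0.281, 0.96, -0.0]
wrist_force: [-0.2, -0.1, 0.1]
opening: 0.644
grasp_force: 0.1
```

```bash
cat >> h.py <<'E'
def diez(c,top):
    "die height through the flange hole (grey, below the nut's top)"
    W=world(c); m=(np.hypot(W[...,0]-.545,W[...,1]-.0312)<.009)&(W[...,2]>.135)&(W[...,2]<.165)
    return "die z %.4f n %d"%(np.median(W[m][:,2]),m.sum())
def report():
    from bench import ctrl
    toolto(ctrl.get_obs(),[.545,.0312,.125]); c=ctrl.camera("wrist"); s,h=nutz(c); print(s,h,diez(c,0)); return c
E
python3 -c "
from h import *
c=report(); print(nutz(c))"
```

```text
t 20.7 tcp [0.5455 0.0308 0.1251] yaw_y 122.7 tilt [ 0.0003 -0.0001] F [-0.2 -0.1  0.1] T [ 0.04 -0.01 -0.04] grip 0.1 op 55.0 q6 -2.30
tool shift mm [0.1 0.6 0.1]
nut top z 0.1592 under 0.1262 n 18656 [0.5441 0.0302 0.0315 5.     0.0551 0.0622] die z 0.1511 n 1598
('nut top z 0.1592 under 0.1262 n 18656', array([0.5441, 0.0302, 0.0315, 5.    , 0.0551, 0.0622]))
```

Request:
jog_arm(series=[[[0, 0, 0, 0, 0, 0.08, 55], [0, 0, 0, 0, 0, 0.08, 55], [0, 0, 0, 0, 0, 0.08, 55], [0, 0, 0, 0, 0, 0.08, 55], [0, 0, 0, 0, 0, 0.08, 55], [0, 0, 0, 0, 0, 0.08, 55], [0, 0, 0, 0, 0, 0.08, 55], [0, 0, 0, 0, 0, 0.08, 55], [0, 0, 0, 0, 0, 0.08, 55], [0, 0, 0, 0, 0, 0.08, 55]]])

```text
time_s: 21.75
eef_pos: [0.5453, 0.0308, 0.1251]
eef_rot: [0.0, 0.115, 0.993, 0.0]
wrist_force: [-0.4, 0.4, -0.4]
opening: 0.642
grasp_force: 0.7
```

```bash
python3 -c "
from h import *
c=report()"
```

```text
t 21.8 tcp [0.5453 0.0308 0.1251] yaw_y 76.8 tilt [ 0.0001 -0.    ] F [-0.4  0.4 -0.4] T [0.04 0.07 0.03] grip 0.7 op 54.8 q6 -1.50
tool shift mm [0.4 0.3 0.1]
nut top z 0.1563 under 0.1233 n 17970 [ 0.5437  0.0313  0.0314 19.      0.0551  0.0621] die z 0.1511 n 1827
```

Request:
jog_arm(series=[[[0, 0, 0, 0, 0, 0.08, 55], [0, 0, 0, 0, 0, 0.08, 55], [0, 0, 0, 0, 0, 0.08, 55], [0, 0, 0, 0, 0, 0.08, 55], [0, 0, 0, 0, 0, 0.08, 55], [0, 0, 0, 0, 0, 0.08, 55], [0, 0, 0, 0, 0, 0.08, 55], [0, 0, 0, 0, 0, 0.08, 55], [0, 0, 0, 0, 0, 0, 55], [0, 0, 0, 0, 0, 0, 55]]])

```text
time_s: 22.8
eef_pos: [0.5455, 0.0308, 0.1254]
eef_rot: [0.0, 0.419, 0.908, 0.0]
wrist_force: [0.2, -0.3, -1.0]
opening: 0.644
grasp_force: 0.0
```

```bash
python3 -c "
from h import *
c=report()"
```

```text
t 22.8 tcp [0.5455 0.0308 0.1254] yaw_y 40.4 tilt [ 0.0005 -0.0001] F [ 0.2 -0.3 -1. ] T [-0.01 -0.    0.01] grip 0.0 op 55.0 q6 -0.87
tool shift mm [ 0.7 -0.1  0.4]
nut top z 0.1545 under 0.1215 n 17589 [5.443e-01 3.210e-02 3.160e-02 4.300e+01 5.520e-02 6.220e-02] die z 0.1508 n 1875
```

Request:
jog_arm(series=[[[0, 0, 0, 0, 0, 0.05, 55], [0, 0, 0, 0, 0, 0.05, 55], [0, 0, 0, 0, 0, 0.05, 55], [0, 0, 0, 0, 0, 0.05, 55], [0, 0, 0, 0, 0, 0.05, 55], [0, 0, 0, 0, 0, 0.05, 55], [0, 0, 0, 0, 0, 0.05, 55], [0, 0, 0, 0, 0, 0, 55], [0, 0, 0, 0, 0, 0, 55], [0, 0, 0, 0, 0, 0, 55]]])

```text
time_s: 23.85
eef_pos: [0.5454, 0.0308, 0.1253]
eef_rot: [0.0, 0.572, 0.82, 0.0]
wrist_force: [-0.3, 0.2, 0.2]
opening: 0.641
grasp_force: 0.0
```

```bash
python3 -c "
from h import *
c=report()"
```

```text
t 23.9 tcp [0.5454 0.0308 0.1253] yaw_y 20.3 tilt [ 0.0002 -0.    ] F [-0.3  0.2  0.2] T [0.02 0.03 0.01] grip 0.0 op 54.7 q6 -0.51
tool shift mm [ 0.5 -0.2  0.3]
nut top z 0.1544 under 0.1214 n 17557 [ 0.5448  0.0323  0.0316 23.      0.0551  0.0622] die z 0.1507 n 1870
```

Request:
jog_arm(series=[[[0, 0, 0, 0, 0, 0.05, 55], [0, 0, 0, 0, 0, 0.05, 55], [0, 0, 0, 0, 0, 0.05, 55], [0, 0, 0, 0, 0, 0.05, 55], [0, 0, 0, 0, 0, 0.05, 55], [0, 0, 0, 0, 0, 0, 55], [0, 0, 0, 0, 0, 0, 55], [0, 0, 0, 0, 0, 0, 55], [0, 0, 0, 0, 0, 0, 55], [0, 0, 0, 0, 0, 0, 55]]])

```text
time_s: 24.9
eef_pos: [0.5453, 0.0308, 0.1253]
eef_rot: [-0.0, 0.67, 0.742, -0.0]
wrist_force: [0.3, -0.5, -1.6]
opening: 0.64
grasp_force: 1.2
```

```bash
python3 -c "
from h import *
c=report(); report()"
```

```text
t 24.9 tcp [0.5453 0.0308 0.1253] yaw_y 5.9 tilt [-0.  0.] F [ 0.3 -0.5 -1.6] T [ 0.05 -0.09  0.04] grip 1.2 op 54.7 q6 -0.26
tool shift mm [ 0.4 -0.2  0.3]
nut top z 0.1537 under 0.1207 n 17310 [0.5455 0.0325 0.0315 9.     0.055  0.0622] die z 0.1499 n 1861
t 24.9 tcp [0.5453 0.0309 0.1253] yaw_y 5.9 tilt [-0.  0.] F [ 0.2  1.1 -2. ] T [ 0.1  -0.11  0.09] grip 1.3 op 55.1 q6 -0.26
tool shift mm [ 0.4 -0.2  0.3]
nut top z 0.1536 under 0.1206 n 17341 [0.5452 0.0324 0.0315 9.     0.055  0.0622] die z 0.1499 n 1870
```

Request:
jog_arm(series=[[[0, 0, 0, 0, 0, 0.05, 55], [0, 0, 0, 0, 0, 0.05, 55], [0, 0, 0, 0, 0, 0.05, 55], [0, 0, 0, 0, 0, 0.05, 55], [0, 0, 0, 0, 0, 0.05, 55], [0, 0, 0, 0, 0, 0.05, 55], [0, 0, 0, 0, 0, 0, 55], [0, 0, 0, 0, 0, 0, 55], [0, 0, 0, 0, 0, 0, 55], [0, 0, 0, 0, 0, 0, 55]]])

```text
time_s: 26.0
eef_pos: [0.545, 0.0308, 0.1251]
eef_rot: [-0.0, 0.773, 0.634, -0.0]
wrist_force: [-0.1, 0.4, -4.5]
opening: 0.646
grasp_force: 2.8
```

```bash
python3 -c "
from h import *
c=report(); report()"
```

```text
t 26.0 tcp [0.545  0.0308 0.1251] yaw_y -11.3 tilt [-0.0008 -0.    ] F [-0.1  0.4 -4.5] T [ 0.06 -0.06  0.08] grip 2.8 op 55.2 q6 0.04
tool shift mm [ 0.4 -0.1  0.1]
nut top z 0.1526 under 0.1196 n 17147 [5.452e-01 3.250e-02 3.170e-02 5.200e+01 5.500e-02 6.230e-02] die z 0.1489 n 1848
t 26.1 tcp [0.545  0.0308 0.1252] yaw_y -11.3 tilt [-0.0007  0.    ] F [-0.1 -0.3 -5.7] T [-0.   -0.02  0.07] grip 2.9 op 55.0 q6 0.04
tool shift mm [ 0.4 -0.1  0.2]
nut top z 0.1526 under 0.1196 n 17146 [5.456e-01 3.220e-02 3.150e-02 5.200e+01 5.500e-02 6.220e-02] die z 0.1488 n 1832
```

The washer is squeezed by about 1.9 mm. I'll ease off, open and rise clear.

Request:
jog_arm(series=[[[0, 0, 0, 0, 0, -0.03, 55], [0, 0, 0, 0, 0, -0.04, 55], [0, 0, 0, 0, 0, 0, 60], [0, 0, 0, 0, 0, 0, 70], [0, 0, 0, 0, 0, 0, 85], [0, 0, 0, 0, 0, 0, 85], [0, 0, 0, 0, 0, 0, 85], [0, 0, 0, 0, 0, 0, 85], [0, 0, -5, 0, 0, 0, 85], [0, 0, -10, 0, 0, 0, 85]]])

```text
time_s: 27.1
eef_pos: [0.5447, 0.0309, 0.1401]
eef_rot: [-0.001, 0.751, 0.66, -0.001]
wrist_force: [0.6, 0.3, 0.5]
opening: 0.994
grasp_force: 0.0
```

Request:
jog_arm(series=[[[0, 0, -15, 0, 0, 0, 85], [0, 0, -20, 0, 0, 0, 85], [0, 0, -20, 0, 0, 0, 85], [0, 0, -20, 0, 0, 0, 85], [0, 0, -20, 0, 0, 0, 85], [0, 0, -15, 0, 0, 0, 85], [0, 0, -10, 0, 0, 0, 85], [0, 0, 0, 0, 0, 0, 85], [0, 0, 0, 0, 0, 0, 85], [0, 0, 0, 0, 0, 0, 85]]])

```text
time_s: 28.1
eef_pos: [0.5447, 0.0309, 0.2591]
eef_rot: [-0.001, 0.751, 0.66, -0.001]
wrist_force: [0.8, 0.3, 0.4]
opening: 1.0
grasp_force: 0.0
```

```bash
python3 -c "
from h import *
c=report(); cv2.imwrite('pics/w7.png',c['frame'])"
```

```text
t 28.1 tcp [0.5447 0.0309 0.2591] yaw_y -7.3 tilt [-0.0021  0.0003] F [0.8 0.3 0.4] T [-0.01 -0.01  0.03] grip 0.0 op 85.4 q6 -0.03
tool shift mm [  0.3   0.6 134.1]
nut top z 0.1526 under 0.1196 n 4747 [5.449e-01 3.210e-02 3.110e-02 5.200e+01 5.410e-02 6.140e-02] die z 0.1489 n 561
```

View pics/w7.png

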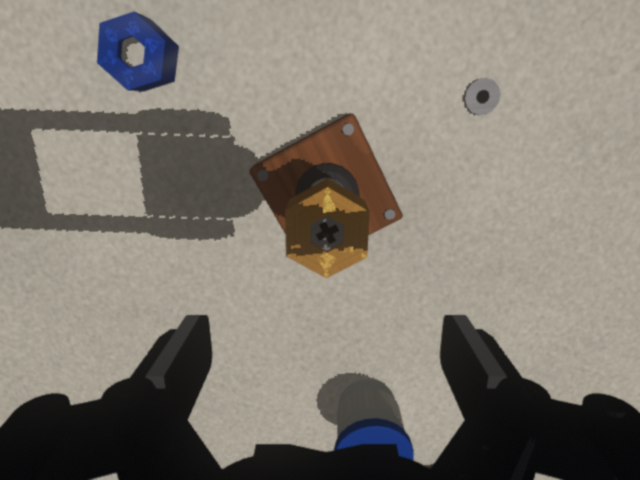

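The nut sits level on the barrel (327,232) at the same height and angle as before I let go. The tub (373,430) is untouched and the gripper is clear, so I'm handing in.

```bash
python3 -c "
from bench import ctrl
print(ctrl.hand_in())"
```

```text
the job is handed in; nothing more can be done
None
```

The nut is screwed down on the die with the washer squeezed about 1.9 mm by camera measurement, after the backward turn and drop; I let go, left the tub and clay alone, and handed in at about 28 s (the hand-in gave no verdict).

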